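# Load the flanged guide bush into the slotted holder

### The job

Load the flanged guide bush into the slotted holder that is fixed to the table: keeping it upright, slide it sideways in through the open mouth of the slot, so that the broad flange at its foot goes in under the slotted plate, and push it fully home to the closed end of the slot. Let go and leave it standing upright there. The plain straight sleeve without a flange is not wanted: leave it standing where it is.

Things in the scene. Friction and masses are not known exactly. Their poses are not given: they have to be found in the camera images.
- bush_mid (a point): Loose brass guide bush standing upright: round barrel 30 mm across, 84 mm tall overall, with a round flange 72 mm across, 8 mm thick at its foot; 0.17 to 0.35 kg. Point: on its axis, half-way up (42 mm above its foot); z along the axis, up; yaw means nothing. Grip the barrel 10 to 20 mm above this point, so that the fingertips stay above the holder's plate.
- sleeve_mid (a point): Plain straight brass sleeve, loose, standing upright: 30 mm across, 84 mm tall, like the bush's barrel but with no flange. Not wanted, to be left alone. Point: on its axis, half-way up, 42 mm above its foot; z along its axis, up.
- holder: Slotted holder fixed to the table. Level grey metal plate 120 (x) by 124 mm (y), underside 16, top 21 mm above the table, screw heads to 24, on a back bar and two side bars 100 mm apart inside (y). No floor: the bush slides on the table, 8 mm spare height over its flange. Origin: table height, under the plate's centre; x level, into the slot; y across; z up.
- seat (a point): Home place in the holder, at table height, axes as the holder's: the bush's axis is here when its barrel touches the closed end of the slot. The slot is 48 mm wide, centred on y = 0; closed end at x = +15 mm, plate's open front edge at x = -65 mm, where the mouth flares to 94 mm wide over 28 mm. With its axis at x = -110 mm or less the bush is wholly in front of the plate.
Not all that is in view belongs to the job. Leave any blue, orange or pink look-alike of the part that bears bush_mid alone.

How it is judged:
By the outcome, as a careful person would: the job done as asked, in the order asked, and still so for the second after the job is handed in, with the robot touching nothing.
It also fails if it takes over 43 s, if anything falls off the work surface, if the arm or the gripper's body presses on something with over 40 N, if the wrist force passes 120 N, or if a joint passes its speed limit or range.

### The arm

A 6-joint arm with a two-finger parallel gripper is mounted at the origin on a cart in front of the work surface, level with it; the furniture and walls round the work are solid. World frame = base frame: x ahead of the robot, y to its left, z up, the work surface at z = 0. Lengths are in mm, angles in rad, forces in N, time in s.
With the tool pointing down it reaches from about 350 to 975 mm from the base axis. Payload 7.1 kg.
Tool frame: the origin (TCP) lies at the very end of the fingers, on their centre line; the grasp point (between the pads) lies 19 mm behind it (ctrl.grip_point_offset is the distance from the TCP to the grasp point, in mm); x points along the fingers, y is the direction in which the jaws open and shut, and the axes are right-handed (so a half turn about x gives the same grasp; the last joint's range is limited). The gripper opens to 88 mm and grips with 3 to 60 N. Pads are 20 mm wide; open, the fingers measure 115 mm over their backs; the gripper's body (75 mm by 178 mm) begins 61 mm behind the grasp point.
Start: joints at [1.217, 0.423, 1.63, -0, 1.089, -0.019], TCP at [205.331, 590.292, 222.675] pointing down, gripper open.
Joint ranges: [-3, 3], [-0.9, 2.11], [0.09, 2.58], [-1.31, 4.45], [0.11, 2.69], [-2.54, 2.54]. Speed limits (rad/s): [2.39, 2.39, 3.01, 3.14, 3.14, 3.14].

### API

Orientations are given as a rotation vector (axis times angle).
In Python, from workcell import ctrl, vision, workorder gives the robot as it stands.
- The arm moves only by the shell command python3 -m crank 'ROWS'. ROWS is JSON, a list of rows, each a list of 3 entries, a list of its own where there are three numbers: the shift along the tool's x, y, z in m, then the turn, a rotation vector about the tool's x, y, z in rad, then the finger opening in m, from 0 to 0.0878. In form: [[[dx, dy, dz], [wx, wy, wz], jaw], ...]. A call has exactly 8 rows; each row shifts and turns the commanded pose from where the row before left it, along the tool's axes as they then stand; what a row does not reach is not made up. A row lasts 1/12 s, in which the tool goes at most 41.7 mm and 7.16 degrees, less where a joint would pass 70% of its speed; a pose out of reach is approached as far as the arm can. A call with a gripper value outside its range is refused whole. The fingers move at their own pace and stop on an object; the grip force is fixed at half the most. Time passes only in rows, so rows that do not move let the fingers close, or fill a call up. It gives the time, the measured TCP pose, the force and the opening at its end, in the units of the state.
- ctrl.get_obs(): the state, without advancing time (a new reading comes with each control period).
- vision.get_image(name): name is "scene" or "top"; returns a dict with "img" (480x640x3 uint8, blue, green, red), "mtx" (3x3 intrinsics, pixels), "rvec" (rotation vector, rad) and "tvec" (3), from world to camera coordinates, as OpenCV has them. Camera axes: x right, y down, z forward; pixel columns grow to the right and rows downward; lengths in mm; the calibration is good to about 2 mm. A picture is of the moment at which its call begins. There is no depth.
- workorder.close_job(): hands the job in, once; it reports no verdict.
The state is a dict: "t": time; "qpos": joint angles; "qvel": joint speeds; "joint_torque": joint torques, N m; "ee_pos": TCP position; "orientation": TCP orientation; "ft_force": force on the tool from outside, world axes, zero at the start; "moment": the same for the moment, N m; "width": finger opening in mm.
Only numpy, scipy, OpenCV 4.12 (cv2) and the standard library are available. Lean on these libraries where they do the work, as an engineer would, in place of code of your own. Each camera call takes 0.05 s, during which the arm holds its last target.

## Working session

There is one attempt and no reset: what is moved stays moved. The work goes in short steps, Python scripts to look and compute and a shell command to move; the robot and the scene stay as the last step left them, time stands still between calls to the robot, and variables do not carry over. Pictures are saved under pics/ and viewed, and the job is handed in when it is done.

```bash
mkdir -p pics; cat > h.py <<'E'
import numpy as np, cv2
from workcell import ctrl, vision, workorder
def snap(n,f=None,crop=None,s=1):
    d=vision.get_image(n); 
    np.savez(f'{n}.npz',**d)
    im=d['img']
    if f: cv2.imwrite('pics/'+f,im)
    return d
def crop(n,f,x0,y0,x1,y1,s):
    d=np.load(f'{n}.npz'); cv2.imwrite('pics/'+f,cv2.resize(d['img'][y0:y1,x0:x1],None,fx=s,fy=s,interpolation=cv2.INTER_CUBIC))
def px2w(n,u,v,z):
    d=np.load(f'{n}.npz'); R=cv2.Rodrigues(d['rvec'])[0]; t=d['tvec'].ravel()
    p=cv2.undistortPoints(np.array([[[u,v]]],float),d['mtx'],None).ravel()
    r=R.T@np.array([p[0],p[1],1]); c=-R.T@t
    return c+r*(z-c[2])/r[2]
def w2px(n,P):
    d=np.load(f'{n}.npz')
    return cv2.projectPoints(np.array(P,float).reshape(-1,3),d['rvec'],d['tvec'],d['mtx'],None)[0].reshape(-1,2)
E
python3 - <<'E'
from h import *
snap('scene','s0.png');snap('top','t0.png')
for n in('scene','top'):
    d=np.load(n+'.npz');R=cv2.Rodrigues(d['rvec'])[0];print(n,-R.T@d['tvec'].ravel(),R.round(2).tolist())
o=ctrl.get_obs();print(o, ctrl.grip_point_offset)
E
```

```text
scene [  79.55445443 -298.33338131  700.86816599] [[0.64, -0.77, -0.0], [-0.58, -0.48, -0.65], [0.5, 0.42, -0.76]]
top [ 400.12730296   50.3499288  1143.03588664] [[0.02, -1.0, 0.02], [-1.0, -0.03, -0.09], [0.09, -0.02, -1.0]]
{'t': 0.1, 'qpos': array([ 1.21702437e+00,  4.23752472e-01,  1.63058766e+00, -4.61234700e-05,
        1.08859701e+00, -1.89493605e-02]), 'qvel': array([-3.30169662e-04, -1.77199876e-03, -3.47636375e-03, -3.51696336e-06,
       -1.95509801e-04,  3.38691188e-03]), 'joint_torque': array([ 4.96957255e-04, -5.45610917e+01, -2.74324322e+01,  6.44690730e-02,
        1.88975735e-02, -7.16091421e-06]), 'ee_pos': array([205.16429219, 589.84863462, 221.99707305]), 'orientation': array([ 0.26168999,  1.55499093, -0.2637853 ]), 'ft_force': array([0.66656672, 0.3376995 , 0.94078398]), 'moment': array([-0.0262171 , -0.05151728, -0.01639059]), 'width': 87.99219827998972} 18.700000000000003
```

View pics/s0.png

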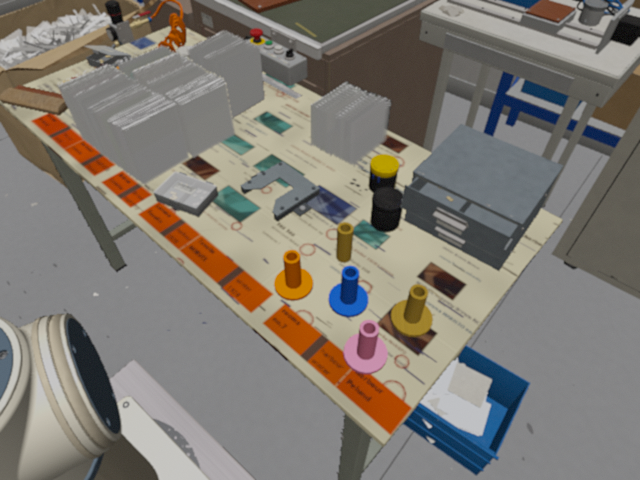

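View pics/t0.png

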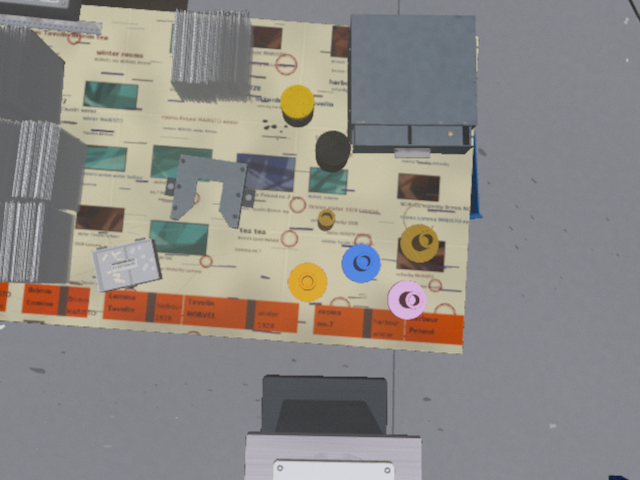

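Brass candidates: a flanged bush at top (419,243) / scene (412,310), and a plain sleeve at top (326,219) / scene (345,242). The blue, orange and pink flanged ones are look-alikes. The brass flanged one fits, so I'll confirm it in enlarged crops.

```bash
python3 - <<'E'
from h import *
crop('top','c1.png',370,190,470,290,6);crop('top','c2.png',150,140,270,240,6)
crop('scene','c3.png',370,260,470,360,6);crop('scene','c4.png',235,150,335,225,7)
for n,u,v,z in [('top',419,244,8),('top',424,240,84),('scene',412,318,8),('scene',417,290,84),('top',326,216,84)]: print(n,px2w(n,u,v,z).round(1))
E
```

```text
top [ 501.8 -150.2    8. ]
top [ 502.1 -145.4   84. ]
scene [ 502.3 -152.5    8. ]
scene [ 505.2 -146.6   84. ]
top [539.5  24.9  84. ]
```

View pics/c1.png

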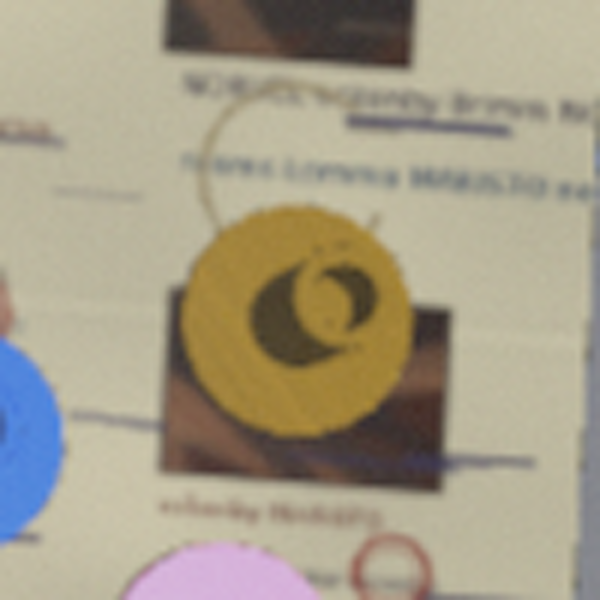

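View pics/c2.png

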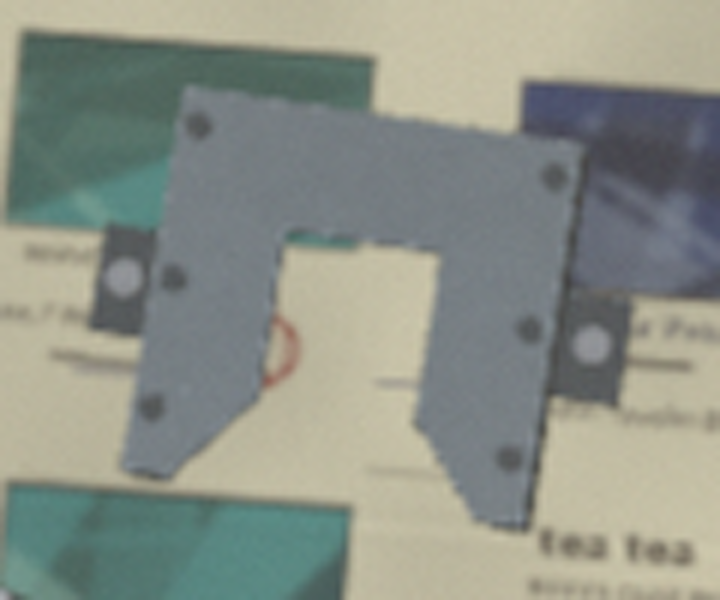

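View pics/c3.png

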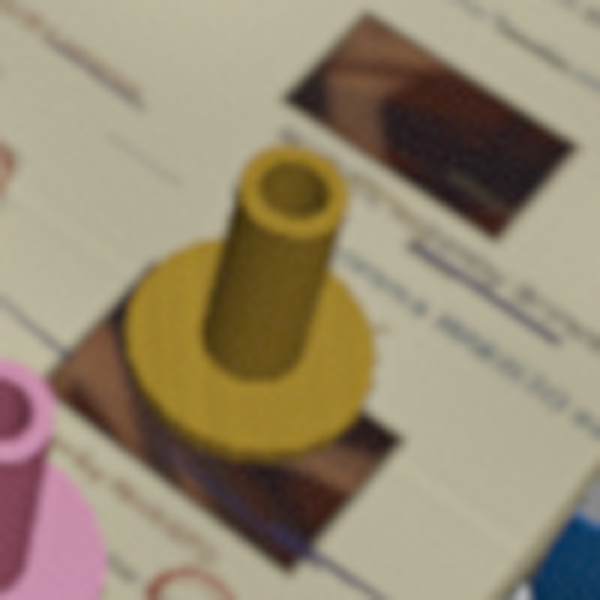

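View pics/c4.png

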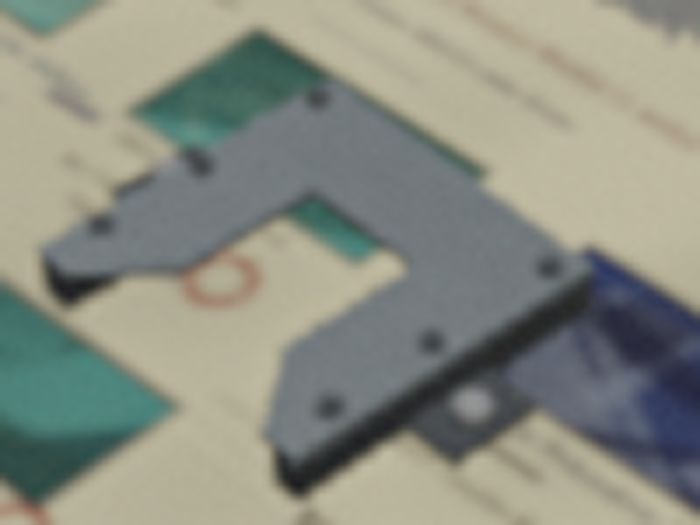

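```bash
python3 - <<'E'
from h import *
from scipy.optimize import least_squares
# holder pts; x into slot (up in image), y: right-handed => left in image is +y
mod=np.array([[55,62],[55,-62],[-65,-62],[-65,62],[15,24],[15,-24],[-37,24],[-37,-24],[-65,47],[-65,-47]],float)
c=np.array([[185,88],[585,145],[528,528],[125,470],[285,235],[440,248],[262,393],[417,423],[172,478],[480,522]],float)
px=np.c_[150+(c[:,0]+.5)/6-.5,140+(c[:,1]+.5)/6-.5]
c4=np.array([[330,85],[590,265],[270,440],[45,255],[313,193],[410,265],[182,268],[285,352],[72,272],[272,405]],float)
ps=np.c_[235+(c4[:,0]+.5)/7-.5,150+(c4[:,1]+.5)/7-.5]
for n,p,idx in(('top',px,range(10)),('scene',ps,[0,1,2,3,4,5,6,7])):
    idx=list(idx)
    W=np.array([px2w(n,u,v,21)[:2] for u,v in p])
    def f(q):
        cs,sn=np.cos(q[2]),np.sin(q[2]);return (mod[idx]@np.array([[cs,sn],[-sn,cs]])+q[:2]-W[idx])
    s=least_squares(lambda q:f(q).ravel(),[W[:,0].mean(),W[:,1].mean(),0],loss='soft_l1',f_scale=2)
    print(n,s.x.round(3));print(f(s.x).round(1).tolist())
    q=s.x
    a=q[2];d=np.array([np.cos(a),np.sin(a)]);print('seat(0)',q[:2],'front -120',q[:2]-120*d)
for n,u,v,z in [('top',419.7,243.1,8),('scene',370+251/6-.4,260+350/6-.4,8),('scene',370+293/6-.4,260+190/6-.4,84)]: print(n,px2w(n,u,v,z).round(1))
for nm,u,v in(('orange',307.5,282.5),('blue',361,263.5),('pink',407,300),):print(nm,px2w('top',u,v,8).round(0))
for nm,u,v in(('box',127,262),('blackcan',333,140)):print(nm,px2w('top',u,v,20).round(0))
E
```

```text
top [ 5.93982e+02  2.38813e+02 -1.12000e-01]
[[0.2, 0.1], [0.7, 0.0], [0.2, 0.2], [-0.5, 0.6], [1.1, -0.7], [-1.6, -0.9], [-1.7, 0.2], [0.9, -0.1], [-0.1, 0.0], [0.4, 0.5]]
seat(0) [593.9816127  238.81250336] front -120 [474.73693467 252.2552249 ]
scene [ 5.93743e+02  2.40162e+02 -1.12000e-01]
[[2.4, 2.3], [0.1, -1.1], [-1.8, -11.5], [-1.0, 3.4], [0.3, 0.7], [0.0, -1.4], [-0.4, -0.9], [0.7, 1.2]]
seat(0) [593.74320378 240.16221305] front -120 [474.50023949 253.62012772]
top [ 503.5 -151.5    8. ]
scene [ 501.8 -151.7    8. ]
scene [ 504.6 -149.7   84. ]
orange [426.  54.   8.]
blue [463. -43.   8.]
pink [ 398. -129.    8.]
box [455. 382.  20.]
blackcan [690.  14.  20.]
```

```bash
cat >> h.py <<'E'
from scipy.spatial.transform import Rotation as Ro
def to(p,yaw=None):
    """tool-axis shift (mm) from measured pose to TCP p; state print"""
    o=ctrl.get_obs();R=Ro.from_rotvec(o['orientation']).as_matrix()
    d=R.T@(np.array(p,float)-o['ee_pos'])
    print('t',round(o['t'],2),'pos',o['ee_pos'].round(1),'tooly',R[:,1].round(3),'toolx',R[:,0].round(3),'q',o['qpos'].round(2),'F',o['ft_force'].round(1),'w',round(o['width'],1))
    print('shift tool mm',d.round(1))
E
python3 - <<'E'
from h import *
to([503,-151,200])
for u,v in((60,150),(60,40),(210,100),(349,150)):print(px2w('top',u,v,100).round(0))
E
```

```text
t 0.1 pos [205.2 589.8 222. ] tooly [ 0.329  0.944 -0.001] toolx [-0.    -0.001 -1.   ] q [ 1.22  0.42  1.63 -0.    1.09 -0.02] F [0.7 0.3 0.9] w 88.0
shift tool mm [  22.8 -601.8  524.7]
[639. 482. 100.]
[833. 494. 100.]
[734. 230. 100.]
[653. -12. 100.]
```

```bash
python3 -m crank '[[[0,0,0],[-0.112,0,0],0.0878],[[0,0,0],[-0.112,0,0],0.0878],[[0,-0.032,0.017],[0,0,0],0.0878],[[0,-0.032,0.017],[0,0,0],0.0878],[[0,-0.032,0.017],[0,0,0],0.0878],[[0,-0.032,0.017],[0,0,0],0.0878],[[0,-0.032,0.017],[0,0,0],0.0878],[[0,-0.032,0.017],[0,0,0],0.0878]]'
python3 -c "
from h import *
to([503,-151,200])"
```

```text
t: 0.77
ee_pos: [285.5, 386.4, 222.4]
orientation: [0.086, 1.569, -0.087]
ft_force: [0.7, 0.5, 0.3]
width: 88.0
t 0.77 pos [285.5 386.4 222.4] tooly [ 0.11   0.994 -0.001] toolx [-0.    -0.001 -1.   ] q [ 0.91  0.21  1.94 -0.    0.99 -0.55] F [0.7 0.5 0.3] w 88.0
shift tool mm [  22.6 -510.2  275.3]
```

```bash
python3 -m crank '[[[0,-0.032,0.017],[0,0,0],0.0878],[[0,-0.032,0.017],[0,0,0],0.0878],[[0,-0.032,0.017],[0,0,0],0.0878],[[0,-0.032,0.017],[0,0,0],0.0878],[[0,-0.032,0.017],[0,0,0],0.0878],[[0,-0.032,0.017],[0,0,0],0.0878],[[0,-0.032,0.017],[0,0,0],0.0878],[[0,-0.032,0.017],[0,0,0],0.0878]]'
python3 -m crank '[[[0,-0.032,0.017],[0,0,0],0.0878],[[0,-0.032,0.017],[0,0,0],0.0878],[[0,-0.032,0.017],[0,0,0],0.0878],[[0,-0.032,0.017],[0,0,0],0.0878],[[0,-0.032,0.017],[0,0,0],0.0878],[[0,-0.025,0.015],[0,0,0],0.0878],[[0,0,0],[0,0,0],0.0878],[[0,0,0],[0,0,0],0.0878]]'
python3 -c "
from h import *
to([503,-151,38])"
```

```text
t: 1.43
ee_pos: [392.4, 117.0, 222.7]
orientation: [0.087, 1.569, -0.087]
ft_force: [1.3, 0.0, -0.2]
width: 87.4
t: 2.1
ee_pos: [471.3, -77.3, 222.3]
orientation: [0.09, 1.57, -0.089]
ft_force: [-0.5, 0.5, -0.2]
width: 87.7
t 2.1 pos [471.3 -77.3 222.3] tooly [0.114 0.994 0.   ] toolx [-0.001  0.    -1.   ] q [-0.19  0.21  1.95  0.    0.99 -1.64] F [-0.5  0.5 -0.2] w 87.7
shift tool mm [184.2 -69.7  40.1]
```

```bash
python3 -m crank '[[[0,-0.024,0.014],[0,0,0],0.0878],[[0,-0.023,0.013],[0,0,0],0.0878],[[0,-0.023,0.013],[0,0,0],0.0878],[[0.03,0,0],[0,0,0],0.0878],[[0.03,0,0],[0,0,0],0.0878],[[0.02,0,0],[0,0,0],0.0878],[[0,0,0],[0,0,0],0.0878],[[0,0,0],[0,0,0],0.0878]]'
python3 - <<'E'
from h import *
to([503,-151,38])
snap('scene');crop('scene','c5.png',340,180,480,360,3)
snap('top');crop('top','c6.png',370,160,490,290,4)
E
```

```text
t: 2.77
ee_pos: [502.3, -148.9, 142.0]
orientation: [0.087, 1.572, -0.085]
ft_force: [0.7, -0.2, -0.3]
width: 88.0
t 2.77 pos [ 502.3 -148.9  142. ] tooly [0.109 0.994 0.001] toolx [-0.003  0.001 -1.   ] q [-0.31  0.39  1.91  0.    0.84 -1.77] F [ 0.7 -0.2 -0.3] w 88.0
shift tool mm [104.   -2.1   1.3]
```

View pics/c5.png

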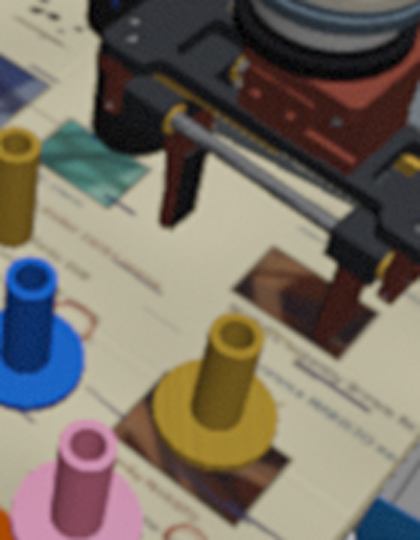

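View pics/c6.png

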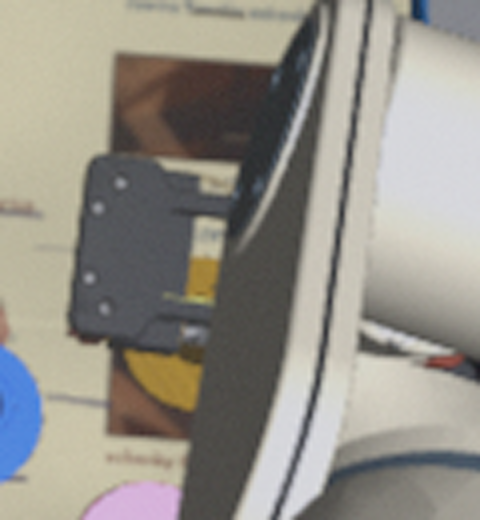

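The crops show the open fingers straddling the brass flanged bush (scene crop, barrel top at (235,335)). Next I descend and close.

```bash
python3 -m crank '[[[0.022,-0.002,0.001],[0,0,0],0.0878],[[0.022,0,0],[0,0,0],0.0878],[[0.022,0,0],[0,0,0],0.0878],[[0.022,0,0],[0,0,0],0.0878],[[0.016,0,0],[0,0,0],0.0878],[[0,0,0],[0,0,0],0.0878],[[0,0,0],[0,0,0],0.0878],[[0,0,0],[0,0,0],0.0878]]'
python3 - <<'E'
from h import *
to([503,-151,38])
E
```

```text
t: 3.53
ee_pos: [505.3, -152.5, 40.4]
orientation: [0.086, 1.567, -0.087]
ft_force: [0.4, -0.0, 0.9]
width: 87.6
t 3.53 pos [ 505.3 -152.5   40.4] tooly [ 0.11   0.994 -0.001] toolx [ 0.002 -0.001 -1.   ] q [-0.32  0.57  1.94  0.    0.63 -1.78] F [ 0.4 -0.   0.9] w 87.6
shift tool mm [ 2.4  1.2 -2.5]
```

```bash
python3 -m crank '[[[0.002,0,-0.002],[0,0,0],0.06],[[0,0,0],[0,0,0],0.04],[[0,0,0],[0,0,0],0.02],[[0,0,0],[0,0,0],0.02],[[0,0,0],[0,0,0],0.02],[[0,0,0],[0,0,0],0.02],[[0,0,0],[0,0,0],0.02],[[0,0,0],[0,0,0],0.02]]'
python3 - <<'E'
from h import *
to([503,-151,38])
E
```

```text
t: 4.2
ee_pos: [502.0, -152.1, 36.7]
orientation: [0.087, 1.569, -0.087]
ft_force: [0.7, 0.4, 0.0]
width: 37.9
t 4.2 pos [ 502.  -152.1   36.7] tooly [0.111 0.994 0.   ] toolx [-0.  0. -1.] q [-0.32  0.57  1.95 -0.    0.62 -1.78] F [0.7 0.4 0. ] w 37.9
shift tool mm [-1.3  1.2  0.8]
```

```bash
python3 -m crank '[[[0,0,0],[0,0,0],0.02],[[0,0,0],[0,0,0],0.02],[[0,0,0],[0,0,0],0.02],[[0,0,0],[0,0,0],0.02],[[0,0,0],[0,0,0],0.02],[[-0.004,0,0],[0,0,0],0.02],[[-0.012,0,0],[0,0,0],0.02],[[-0.02,0,0],[0,0,0],0.02]]'
python3 - <<'E'
from h import *
to([503,-151,150])
E
```

```text
t: 4.87
ee_pos: [500.6, -151.7, 72.1]
orientation: [0.088, 1.573, -0.086]
ft_force: [-0.3, 0.5, -1.2]
width: 29.8
t 4.87 pos [ 500.6 -151.7   72.1] tooly [0.111 0.994 0.001] toolx [-0.004  0.001 -1.   ] q [-0.32  0.51  1.94 -0.    0.7  -1.78] F [-0.3  0.5 -1.2] w 29.8
shift tool mm [-77.9   1.    2. ]
```

```bash
python3 -m crank '[[[-0.03,0,0],[0,0,0],0.02],[[-0.03,0,0],[0,0,0],0.02],[[-0.02,0,0],[0,0,0],0.02],[[0,0.02,-0.004],[0,0,0],0.02],[[0,0.03,-0.006],[0,0,0],0.02],[[0,0.03,-0.006],[0,0,0],0.02],[[0,0.03,-0.006],[0,0,0],0.02],[[0,0.03,-0.006],[0,0,0],0.02]]'
python3 - <<'E'
from h import *
to([465,254,150])
snap('scene','s7.png')
E
```

```text
t: 5.53
ee_pos: [489.3, -8.8, 153.7]
orientation: [0.087, 1.568, -0.088]
ft_force: [0.2, 0.1, -2.1]
width: 29.3
t 5.53 pos [489.3  -8.8 153.7] tooly [ 0.111  0.994 -0.   ] toolx [ 0.001 -0.    -1.   ] q [-0.04  0.33  1.98 -0.    0.84 -1.5 ] F [ 0.2  0.1 -2.1] w 29.3
shift tool mm [  3.6 258.4 -53.4]
```

View pics/s7.png

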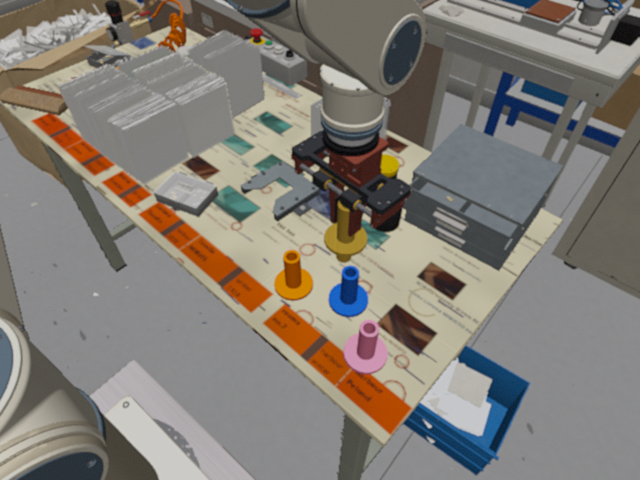

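The bush is held, upright and clear of the sleeve (flange at about (346,238)). I continue to the spot in front of the mouth.

```bash
python3 -m crank '[[[0,0.033,-0.007],[0,0,0],0.02],[[0,0.033,-0.007],[0,0,0],0.02],[[0,0.033,-0.007],[0,0,0],0.02],[[0,0.033,-0.007],[0,0,0],0.02],[[0,0.033,-0.007],[0,0,0],0.02],[[0,0.033,-0.007],[0,0,0],0.02],[[0,0.033,-0.007],[0,0,0],0.02],[[0,0.02,-0.004],[0,0,0],0.02]]'
python3 -m crank '[[[0.015,0,0],[0,0,0],0.02],[[0.025,0,0],[0,0,0],0.02],[[0.025,0,0],[0,0,0],0.02],[[0.015,0,0],[0,0,0],0.02],[[0,0,0],[0,0,0],0.02],[[0,0,0],[0,0,0],0.02],[[0,0,0],[0,0,0],0.02],[[0,0,0],[0,0,0],0.02]]'
python3 - <<'E'
from h import *
to([465,254,39])
snap('scene');crop('scene','c8.png',130,100,330,250,4)
snap('top');crop('top','c9.png',140,130,290,280,4)
E
```

```text
t: 6.25
ee_pos: [464.4, 248.2, 153.7]
orientation: [0.087, 1.568, -0.085]
ft_force: [-0.8, 0.2, -1.7]
width: 29.7
t: 6.92
ee_pos: [465.8, 245.9, 74.2]
orientation: [0.088, 1.567, -0.086]
ft_force: [-0.5, 0.3, -1.4]
width: 29.6
t 6.92 pos [465.8 245.9  74.2] tooly [0.111 0.994 0.001] toolx [ 0.002  0.001 -1.   ] q [ 0.46  0.51  1.94 -0.    0.7  -1.  ] F [-0.5  0.3 -1.4] w 29.6
shift tool mm [35.2  8.  -1.8]
```

View pics/c8.png

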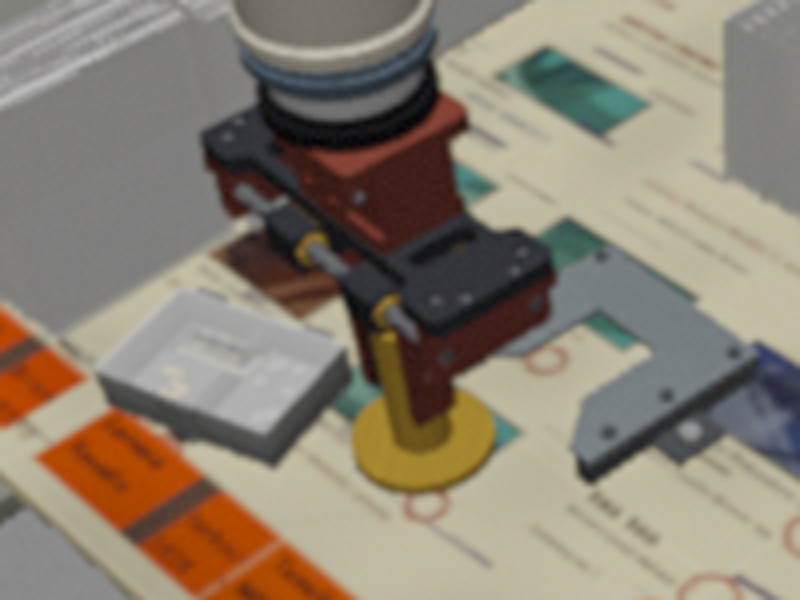

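View pics/c9.png

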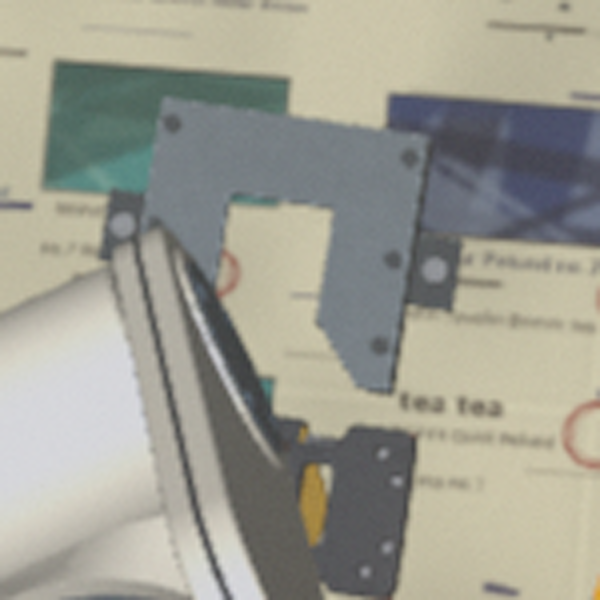

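```bash
python3 -m crank '[[[0.01,0.004,-0.001],[0,0,0],0.02],[[0.01,0.004,-0.001],[0,0,0],0.02],[[0.008,0,0],[0,0,0],0.02],[[0.003,0,0],[0,0,0],0.02],[[0,0,0],[0,0,0],0.02],[[0,0,0],[0,0,0],0.02],[[0,0,0],[0,0,0],0.02],[[0,0,0],[0,0,0],0.02]]'
python3 - <<'E'
from h import *
to([465,254,39])
snap('scene');crop('scene','c10.png',180,130,320,235,5)
for i in range(4):
  vision.get_image('top'); o=ctrl.get_obs();print(o['ee_pos'].round(1),o['ft_force'].round(1))
E
```

```text
t: 7.68
ee_pos: [463.9, 253.7, 41.9]
orientation: [0.087, 1.569, -0.087]
ft_force: [0.1, -1.0, -3.2]
width: 29.4
t 7.68 pos [463.9 253.7  41.9] tooly [0.111 0.994 0.   ] toolx [ 0.  0. -1.] q [ 0.48  0.57  1.94 -0.    0.64 -0.98] F [ 0.1 -1.  -3.2] w 29.4
shift tool mm [2.9 0.4 1. ]
[463.9 253.7  42. ] [-0.1 -0.3 -1.2]
[463.9 253.7  42. ] [-0.  -0.4 -3.1]
[463.9 253.7  42. ] [ 0.4  0.2 -2.5]
[463.9 253.7  41.9] [-0.  -0.4 -1.4]
```

View pics/c10.png

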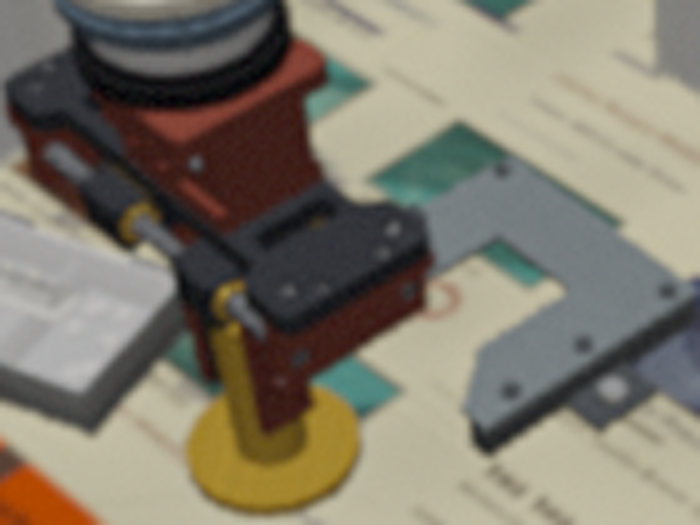

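```bash
python3 -m crank '[[[0.001,0,0],[0,0,0],0.02],[[0.001,0,0],[0,0,0],0.02],[[0.001,0,0],[0,0,0],0.02],[[0,0,0],[0,0,0],0.02],[[0,0,0],[0,0,0],0.02],[[0,0,0],[0,0,0],0.02],[[0,0,0],[0,0,0],0.02],[[0,0,0],[0,0,0],0.02]]'
python3 - <<'E'
from h import *
print(px2w('scene',234.7,219,12))
to([593.9,239.4,39])
E
```

```text
t: 8.6
ee_pos: [463.7, 253.7, 38.7]
orientation: [0.087, 1.569, -0.087]
ft_force: [1.0, 0.3, -2.6]
width: 29.4
[465.8731124  251.53131134  12.        ]
t 8.6 pos [463.7 253.7  38.7] tooly [0.111 0.994 0.   ] toolx [ 0.  0. -1.] q [ 0.48  0.57  1.94  0.    0.63 -0.98] F [ 1.   0.3 -2.6] w 29.4
shift tool mm [ -0.3   0.2 131. ]
```

```bash
python3 -m crank '[[[0,0,0.012],[0,0,0],0.02],[[0,0,0.014],[0,0,0],0.02],[[0,0,0.014],[0,0,0],0.02],[[0,0,0.014],[0,0,0],0.02],[[0,0,0.012],[0,0,0],0.02],[[0,0,0],[0,0,0],0.02],[[0,0,0],[0,0,0],0.02],[[0,0,0],[0,0,0],0.02]]'
python3 - <<'E'
from h import *
to([593.9,239.4,38])
snap('scene');crop('scene','c11.png',210,110,350,215,5)
snap('top');crop('top','c12.png',140,130,290,280,4)
E
```

```text
t: 9.27
ee_pos: [528.6, 246.1, 38.4]
orientation: [0.087, 1.57, -0.088]
ft_force: [0.5, 0.6, -2.4]
width: 30.1
t 9.27 pos [528.6 246.1  38.4] tooly [ 0.111  0.994 -0.001] toolx [-0.001 -0.    -1.   ] q [ 0.42  0.63  1.81  0.    0.7  -1.04] F [ 0.5  0.6 -2.4] w 30.1
shift tool mm [ 0.3  0.6 65.7]
```

View pics/c11.png

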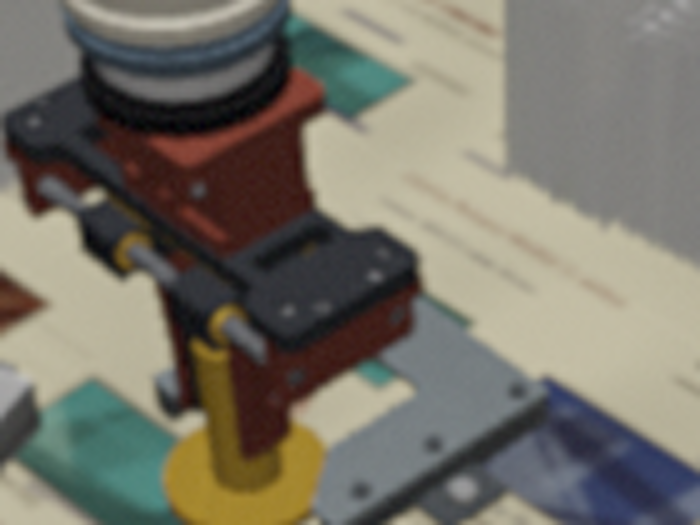

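View pics/c12.png

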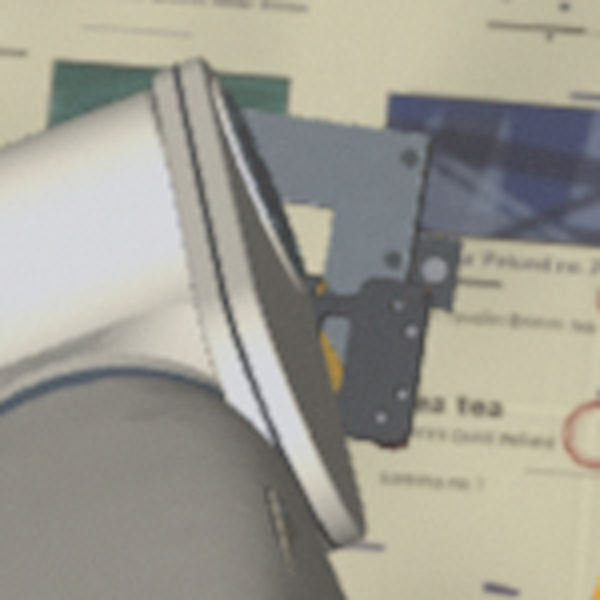

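```bash
python3 -m crank '[[[0,0,0.008],[0,0,0],0.02],[[0,0,0.012],[0,0,0],0.02],[[0,0,0.012],[0,0,0],0.02],[[0,0,0.01],[0,0,0],0.02],[[0,0,0.009],[0,0,0],0.02],[[0,0,0.005],[0,0,0],0.02],[[0,0,0],[0,0,0],0.02],[[0,0,0],[0,0,0],0.02]]'
python3 -m crank '[[[0,0,0.003],[0,0,0],0.02],[[0,0,0.002],[0,0,0],0.02],[[0,0,0.001],[0,0,0],0.02],[[0,0,0.001],[0,0,0],0.02],[[0,0,0],[0,0,0],0.02],[[0,0,0],[0,0,0],0.02],[[0,0,0],[0,0,0],0.02],[[0,0,0],[0,0,0],0.02]]'
python3 - <<'E'
from h import *
to([593.9,239.4,38])
E
```

```text
t: 10.03
ee_pos: [585.0, 239.9, 38.4]
orientation: [0.087, 1.57, -0.088]
ft_force: [0.2, -0.5, -1.7]
width: 29.6
t: 10.7
ee_pos: [591.8, 239.4, 38.7]
orientation: [0.087, 1.569, -0.087]
ft_force: [-0.1, 0.1, -1.6]
width: 29.3
t 10.7 pos [591.8 239.4  38.7] tooly [ 0.11   0.994 -0.   ] toolx [-0. -0. -1.] q [ 0.37  0.68  1.69 -0.    0.77 -1.09] F [-0.1  0.1 -1.6] w 29.3
shift tool mm [0.7 0.2 2.1]
```

```bash
python3 -m crank '[[[0.001,0,0],[0,0,0],0.02],[[0,0,0.001],[0,0,0],0.02],[[0,0,0.001],[0,0,0],0.02],[[0,0,0],[0,0,0],0.02],[[0,0,0],[0,0,0],0.02],[[0,0,0],[0,0,0],0.02],[[0,0,0],[0,0,0],0.02],[[0,0,0],[0,0,0],0.02]]'
python3 -m crank '[[[0,0,0.001],[0,0,0],0.02],[[0,0,0],[0,0,0],0.02],[[0,0,0],[0,0,0],0.02],[[0,0,0],[0,0,0],0.02],[[0,0,0],[0,0,0],0.02],[[0,0,0],[0,0,0],0.02],[[0,0,0],[0,0,0],0.02],[[0,0,0],[0,0,0],0.02]]'
```

```text
t: 11.37
ee_pos: [592.6, 239.2, 37.4]
orientation: [0.087, 1.572, -0.087]
ft_force: [-5.7, 1.4, -0.1]
width: 29.8
t: 12.03
ee_pos: [592.8, 239.1, 37.3]
orientation: [0.087, 1.573, -0.088]
ft_force: [-6.9, 2.8, 1.3]
width: 29.5
```

```bash
python3 -m crank '[[[0.001,0,0],[0,0,0],0.02],[[0,0,0],[0,0,0],0.02],[[0,0,0],[0,0,0],0.02],[[0,0,0],[0,0,0],0.02],[[0,0,0],[0,0,0],0.02],[[0,0,0],[0,0,0],0.02],[[0,0,0],[0,0,0],0.02],[[0,0,0],[0,0,0],0.02]]'
python3 - <<'E'
from h import *
to([593.9,239.4,38])
snap('scene');crop('scene','c13.png',210,110,350,215,5)
E
```

```text
t: 12.7
ee_pos: [592.7, 239.1, 36.8]
orientation: [0.086, 1.573, -0.088]
ft_force: [-8.6, 1.4, 5.8]
width: 29.6
t 12.7 pos [592.7 239.1  36.8] tooly [ 0.111  0.994 -0.001] toolx [-0.004 -0.001 -1.   ] q [ 0.36  0.69  1.68  0.    0.78 -1.1 ] F [-8.6  1.4  5.8] w 29.6
shift tool mm [-1.2  0.4  1.1]
```

View pics/c13.png

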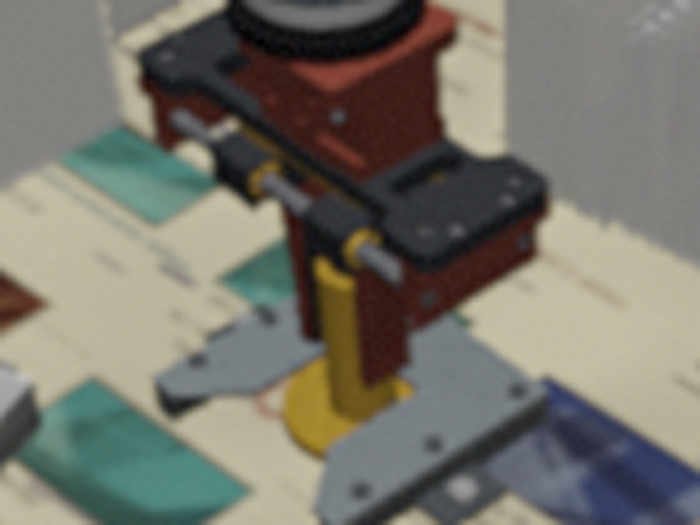

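The bush stands on the table (Fz +6 N) against the closed end (about -8.6 N), with its flange under the plate at crop (330,405). Releasing now.

```bash
python3 -m crank '[[[0,0,0],[0,0,0],0.034],[[0,0,0],[0,0,0],0.045],[[0,0,0],[0,0,0],0.06],[[0,0,0],[0,0,0],0.07],[[0,0,0],[0,0,0],0.07],[[0,0,0],[0,0,0],0.07],[[0,0,0],[0,0,0],0.07],[[0,0,0],[0,0,0],0.07]]'
python3 -m crank '[[[0,0,0],[0,0,0],0.07],[[0,0,0],[0,0,0],0.07],[[-0.01,0,0],[0,0,0],0.07],[[-0.025,0,0],[0,0,0],0.07],[[-0.035,0,0],[0,0,0],0.07],[[-0.035,0,0],[0,0,0],0.07],[[-0.035,0,0],[0,0,0],0.07],[[-0.02,0,0],[0,0,0],0.07]]'
python3 -m crank '[[[0,0,-0.03],[0,0,0],0.07],[[0,0,-0.035],[0,0,0],0.07],[[0,0,-0.035],[0,0,0],0.07],[[0,0,-0.035],[0,0,0],0.07],[[0,0,-0.03],[0,0,0],0.07],[[0,0,0],[0,0,0],0.07],[[0,0,0],[0,0,0],0.07],[[0,0,0],[0,0,0],0.07]]'
python3 - <<'E'
from h import *
snap('scene','s14.png');crop('scene','c14.png',210,110,350,215,5)
snap('top');crop('top','c15.png',140,130,290,280,4)
E
```

```text
t: 13.42
ee_pos: [595.0, 239.0, 36.7]
orientation: [0.087, 1.569, -0.087]
ft_force: [-0.2, -0.2, 0.0]
width: 70.0
t: 14.08
ee_pos: [596.3, 239.6, 201.7]
orientation: [0.089, 1.564, -0.085]
ft_force: [1.0, -0.0, -0.3]
width: 69.9
t: 14.75
ee_pos: [432.0, 257.8, 197.6]
orientation: [0.088, 1.567, -0.086]
ft_force: [-0.1, 0.3, -0.6]
width: 69.9
```

View pics/c14.png

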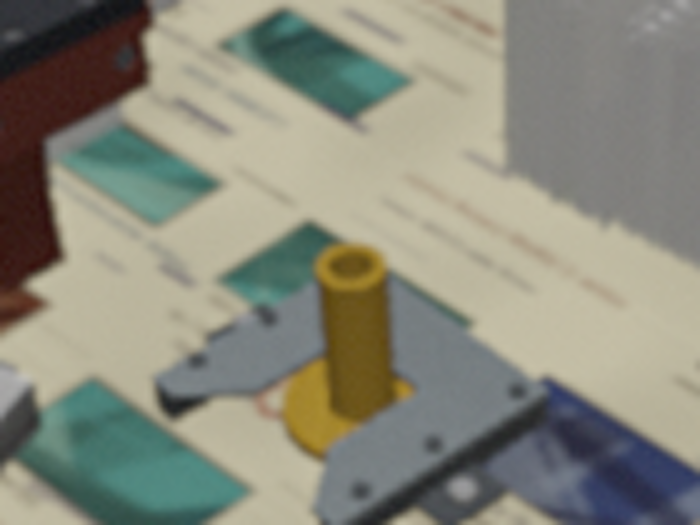

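View pics/c15.png

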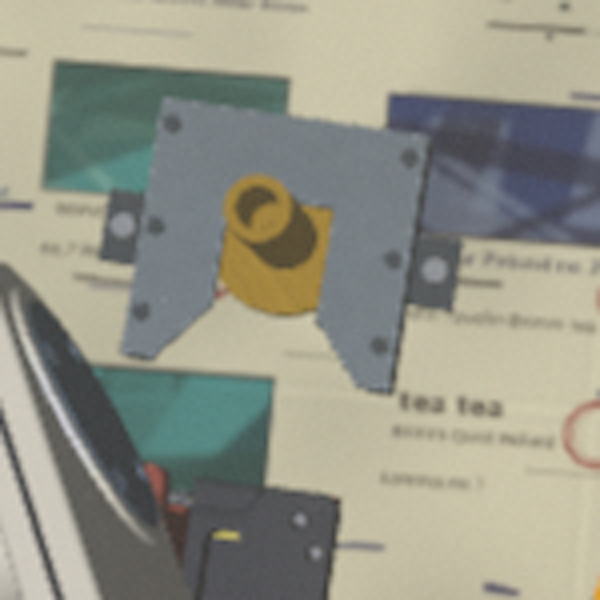

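View pics/s14.png

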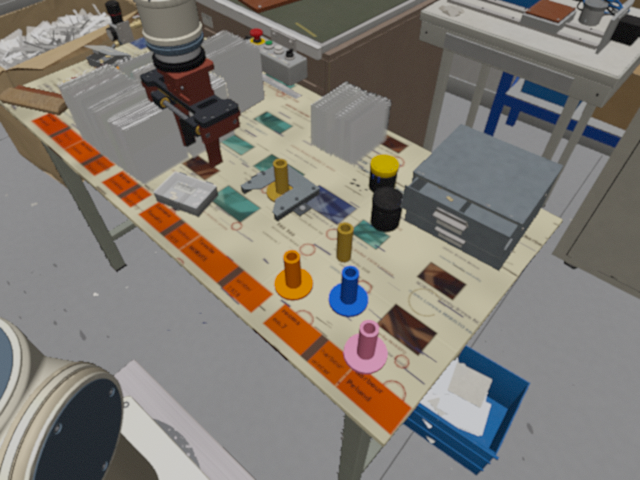

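```bash
python3 - <<'E'
from h import *
a=-.112;R=np.array([[np.cos(a),np.sin(a)],[-np.sin(a),np.cos(a)]])
for n,u,v,z in(('top',140+259.5/4-.5,130+209.5/4-.5,84),('scene',210+351.5/5-.5,110+264.5/5-.5,84),('top',140+282/4-.5,130+315/4-.5,8)):
    p=px2w(n,u,v,z);print(n,p.round(1),'holder',(R@(p[:2]-[593.9,239.4])).round(1))
# closed-edge in same pic
for u,v in((230,195),(332,208)): 
    p=px2w('top',140+u/4-.5,130+v/4-.5,21);print('closed',(R@(p[:2]-[593.9,239.4])).round(1))
E
```

```text
top [593.6 237.   84. ] holder [-0.1 -2.4]
scene [595.7 240.1  84. ] holder [1.7 0.8]
top [558.4 238.    8. ] holder [-35.2  -5.4]
closed [14.9 24.3]
closed [ 15.4 -22.9]
```

```bash
python3 -c "
from workcell import workorder
print(workorder.close_job())"
```

```text
the job is handed in; nothing more can be done
None
```

The brass flanged bush is in the holder, standing upright at the closed end of the slot with its flange under the plate. I gripped it by the barrel, slid it in through the mouth, and pushed until it met resistance of about 8 N. I then set its foot on the table, let go and backed the arm clear. The job was handed in at about 15 s.

- **Position:** along the slot, the cameras put the bush's axis at -0.1 mm (top) and +1.7 mm (scene) from the home place. The flange's front edge read -35.2 mm, where -36 mm is expected.
- **Disagreement:** across the slot, the two cameras differ by about 3 mm (-2.4 mm and +0.8 mm). That roughly matches the 2 mm calibration error and lies within the slot's 9 mm of side play.
- **Other parts:** the plain sleeve and the blue, orange and pink look-alikes were not touched and still stand where they were.

No check failed.

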